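Put away the loose ware beside the gas chromatograph

TASK

Tidy the bench beside the gas chromatograph: stand the two capped vials in the white two-bay box, one in each bay, and the brass union in the square black tray. Take the small beaker out of the large one and stand each on the round dish of its own size, the small beaker on the small dish and the large beaker on the large dish. Everything ends upright and flat on the floor of its place, and the amber bottle stays where it is.

Things in the scene. Friction and masses are not known exactly. Their poses are not given: they have to be found in the camera images.
- small_beaker: Smaller steel beaker, a plain straight open cup, outer diameter 50 mm, height 85 mm, wall 3 mm, about 0.1 kg. At the start it stands nested inside the large beaker, on that one's 4 mm floor, with about 3 mm of play all round; its upper 39 mm stick out. Origin: centre of the underside; z up along its axis.
- large_beaker: Larger steel beaker, a plain straight open cup, outer diameter 62 mm, height 50 mm, wall 3 mm, floor 4 mm, about 0.12 kg; stands upright on the bench with the small beaker in it. Origin: centre of the underside; z up along its axis.
- tall_vial: Tall capped sample vial, clear glass with aluminium crimp cap (cap 20 mm wide, 10 mm high), diameter 23 mm, height 75 mm, standing upright, about 35 g. Origin: centre of the underside; z up along its axis.
- short_vial: Short capped sample vial, clear glass with aluminium crimp cap (cap 20 mm wide, 10 mm high), diameter 23 mm, height 46 mm, standing upright, about 25 g. Origin: centre of the underside; z up along its axis.
- union: Brass pipe union standing on end, 46 mm high, about 0.11 kg: round foot of diameter 24 mm up to 14 mm, hexagon 30 mm across flats (34.6 mm across corners) from 14 to 34 mm height, thin round stub of diameter 16 mm above that. Origin: centre of the underside; z up along its axis; a pair of hexagon flats faces its +x and -x, the others every 60 degrees.
- solvent_bottle: Amber glass solvent bottle with black cap and blank paper label, diameter 46 mm, height 90 mm, standing upright among the things; not to be moved. Origin: centre of the underside; z up.
- vial_box: Fixed white plastic box with two bays, outside 60 mm (its x) by 112 mm (its y) by 20 mm high, walls 3 mm, floor 3 mm thick, one 20 mm high dividing wall across the middle; the bays' centres lie 27 mm to either side of the middle, at its y = +27 and -27 mm, each bay about 54 x 51 mm inside. Origin: centre of the underside; z up.
- square_tray: Fixed shallow square black plastic tray, 68 x 68 mm outside, 60 x 60 mm inside, 10 mm high, floor 4 mm thick. Origin: centre of the underside; z up.
- large_dish: Fixed larger round white dish with a low rim: outer diameter 92 mm, inner 84 mm, rim 8 mm high, floor 4 mm thick. Origin: centre of the underside; z up.
- small_dish: Fixed smaller round white dish with a low rim: outer diameter 74 mm, inner 66 mm, rim 8 mm high, floor 4 mm thick. Origin: centre of the underside; z up.
Mind the look-alikes: they are no part of the job. Leave any red look-alike of the large_beaker alone. Leave any brown look-alike of the small_dish alone.

How it is judged (in metres and radians):
At the end, for the whole second after the job is handed in: Small beaker within 13 mm of the small dish's centre, large within 14 mm of the large's; union within 18 mm of the tray's centre each way; a vial in each bay of the box. All upright within 0.12 rad, underside under 8 mm above the place's, at rest; bottle upright, moved under 25 mm (horizontal distance between small_beaker and small_dish below 0.013 m and horizontal distance between large_beaker and large_dish below 0.014 m and z of small_beaker in the frame of small_dish between 0 and 0.008 m and z of large_beaker in the frame of large_dish between 0 and 0.008 m and x of union in the frame of square_tray between -0.018 and 0.018 m and y of union in the frame of square_tray between -0.018 and 0.018 m and z of union in the frame of square_tray between 0 and 0.008 m and x of tall_vial in the frame of vial_box between -0.018 and 0.018 m and z of tall_vial in the frame of vial_box between 0 and 0.008 m and x of short_vial in the frame of vial_box between -0.018 and 0.018 m and z of short_vial in the frame of vial_box between 0 and 0.008 m and ((y of tall_vial in the frame of vial_box between 0.008 and 0.046 m and y of short_vial in the frame of vial_box between -0.046 and -0.008 m) or (y of tall_vial in the frame of vial_box between -0.046 and -0.008 m and y of short_vial in the frame of vial_box between 0.008 and 0.046 m)) and angle between each of large_beaker, small_beaker, tall_vial, short_vial, union, solvent_bottle's own z axis and vertical below 0.12 rad and linear speed of each of large_beaker, small_beaker, tall_vial, short_vial, union below 0.02 m/s and angular speed of each of large_beaker, small_beaker, tall_vial, short_vial, union below 0.2 rad/s and distance of solvent_bottle from where it was at the start of the episode below 0.025 m); the robot touches nothing.
It fails at once if the amber bottle is pushed more than 25 mm away or tipped (distance of solvent_bottle from where it was at the start of the episode above 0.025 m or angle between solvent_bottle's own z axis and vertical above 0.3 rad).
It also fails if it takes over 141 s, if anything falls off the work surface, if the arm or the gripper's body presses on something with over 40 N, if the wrist force passes 120 N, or if a joint passes its speed limit or range.

ROBOT

A 6-joint arm with a two-finger parallel gripper is mounted at the origin on the work surface. World frame = base frame: x ahead of the robot, y to its left, z up, the work surface at z = 0. Lengths are in mm, angles in rad, forces in N, time in s.
With the tool pointing down it reaches from about 350 to 875 mm from the base axis. Payload 4.2 kg.
Tool frame: the origin (TCP) lies midway between the tips of the shut fingers; the grasp point (between the pads) lies 19 mm behind it; z points along the fingers, y is the line along which they close (so a half turn about z gives the same grasp; the last joint's range is limited). The gripper opens to 85 mm and grips with 20 to 120 N. Pads are 22 mm wide; open, the fingers measure 114 mm over their backs; the gripper's body (76 mm by 85 mm) begins 54 mm behind the grasp point. The pads swing forward as they close: fully open they stand 13 mm farther back than shut.
Start: joints at [1.591, 0.385, 0.008, 0, -1.194, -0.259], TCP at [147.804, 607.251, 231.312] pointing down, gripper open.
Joint ranges: [-3.14, 3.14], [-1.21, 2.06], [-1.07, 1.41], [-3.16, 2.05], [-2.99, -0.16], [-3.1, 3.1]. Speed limits (rad/s): [2.79, 2.79, 3.14, 3.14, 3.14, 3.14].

INTERFACE

Orientations are given as a unit quaternion [x, y, z, w].
In Python, from bench import * gives the robot as it stands.
- The arm moves only by the tool drive_tool, never from a script. Its argument "plan" is a list that holds one entry, the list of rows, each a list of 5 numbers: the closure, from -1 (fully open) to 1 (shut), then the shift along the world's x, y, z in mm, then the turn about the world's z in degrees. A call has 1 to 20 rows; each row shifts and turns the commanded pose from where the row before left it; what a row does not reach is not made up. A row lasts 1/12 s, in which the tool goes at most 41.7 mm and 7.16 degrees, less where a joint would pass 70% of its speed; a pose out of reach is approached as far as the arm can. A call is refused whole if a number of a shift passes 41.7 or a number of a turn 7.16, either way. A call with a gripper value outside its range is refused whole. The fingers move at their own pace and stop on an object; the grip force is fixed at half the most. Time passes only in rows, so rows that do not move let the fingers close. It gives the time, the measured TCP pose, the force, the opening and the grip force at its end, in the units of the state.
- read_state(): the state, without advancing time (a new reading comes with each control period).
- get_image(name): name is "scene" or "side" or "wrist"; returns (picture, depth): 420x560x3 uint8, red, green, blue; 420x560 float32, mm along the optical axis (not along the pixel's ray), 0 where there is no reading.
- camera_model(name): a dict with "fx", "fy", "cx", "cy" (pixels), "R" (3x3) and "t" (3): a world point X has camera coordinates R X + t; the wrist camera has in their place "mount" (4x4, takes a point from camera to tool coordinates, whose origin is the TCP and whose axes are the flange's). Camera axes: x right, y down, z forward; pixel columns grow to the right and rows downward; lengths in mm; the calibration is good to about 2 mm. A picture is of the moment at which its call begins: read the wrist's pose just before it. camera_model takes no time and is no camera call.
- job_done(): hands the job in; it is judged then, once.
The state is a dict: "clock": time; "joints": joint angles; "joint_vel": joint speeds; "joint_efforts": joint torques, N m; "position": TCP position; "ee_rot": TCP orientation; "contact_force": force on the tool from outside, world axes, zero at the start; "wrist_torque": the same for the moment, N m; "gripper_width": finger opening in mm; "grasp_force": force on a finger pad.
Only numpy, scipy, OpenCV 4.12 (cv2) and the standard library are available. Lean on these libraries where they do the work, as an engineer would, in place of code of your own. Each camera call takes 0.05 s, during which the arm holds its last target. There are 200 camera calls.

## Working session

There is one attempt and no reset: what is moved stays moved. The work goes in short steps, Python scripts to look and compute and a tool call to move; the robot and the scene stay as the last step left them, time stands still between calls to the robot, and variables do not carry over. Pictures are saved under pics/ and viewed, at most 14 in all, crops included, and the job is handed in when it is done.

Besides the shell and the picture viewer there is one more tool, called after ">>>" as a command line: name --argument value ..., lists and objects as JSON in quotes. drive_tool: Moves the arm, as the interface text tells. Its arguments: {"type":"object","properties":{"plan":{"type":"array"}},"required":["plan"]}

```bash
mkdir -p pics; cat > h.py <<'E'
from bench import *
import numpy as np, cv2
def save(n,im): cv2.imwrite(f"pics/{n}.png",cv2.cvtColor(im,cv2.COLOR_RGB2BGR))
def world(name,d):
    m=camera_model(name); v,u=np.mgrid[:420,:560]
    P=np.stack([(u-m["cx"])/m["fx"]*d,(v-m["cy"])/m["fy"]*d,d],-1)
    W=(P-np.array(m["t"]))@np.array(m["R"])
    W[d==0]=np.nan; return W
E
python3 - <<'E'
from h import *
for n in("scene","side"):
    im,d=get_image(n); save(n,im); np.savez(n,im=im,d=d,W=world(n,d)); m=camera_model(n); print(n,m, -np.array(m["R"]).T@m["t"])
print(read_state())
a=np.load("scene.npz")["im"];b=np.load("side.npz")["im"]
E
```

```text
scene {'fx': 408.43862060477215, 'fy': 408.43862060477215, 'cx': 279.2096663772695, 'cy': 220.36929321327867, 'R': array([[-0.85097658,  0.52504983,  0.01270931],
       [ 0.40261625,  0.66769869, -0.62616181],
       [-0.33725214, -0.52773207, -0.77958954]]), 't': array([ 485.83630179, -178.34741977, 1029.74121282])} [832.5233172  407.42152891 684.92649515]
side {'fx': 538.0584605371579, 'fy': 538.0584605371579, 'cx': 284.3473114080014, 'cy': 214.72716419096747, 'R': array([[ 0.91279177, -0.40838677, -0.00560555],
       [-0.22047708, -0.48114575, -0.84846251],
       [ 0.34380378,  0.77570549, -0.5292258 ]]), 't': array([-509.00901398,  148.49493047,  814.57398206])} [ 217.30535606 -768.29435619  554.23267443]
{'clock': 0.1, 'joints': array([ 1.59056326e+00,  3.85489295e-01,  6.75436158e-03, -4.49126039e-04,
       -1.19399265e+00, -2.58612290e-01]), 'joint_vel': array([-0.00167862, -0.00267682,  0.00429468,  0.00347776, -0.00048458,
        0.00081971]), 'joint_efforts': array([-5.55438601e-04, -3.93317091e+01,  1.88930064e+01,  4.19785559e+00,
       -2.57750966e-03,  5.84508825e-06]), 'position': array([147.71162321, 606.75454397, 230.31987463]), 'ee_rot': array([ 9.92867226e-01, -1.19221201e-01, -7.27384317e-05,  9.85249108e-04]), 'contact_force': array([-1.41096675,  0.79430552,  0.3853669 ]), 'wrist_torque': array([0.01619537, 0.00309157, 0.01853146]), 'grasp_force': 0.0, 'gripper_width': 85.77481218134082}
```

View pics/scene.png

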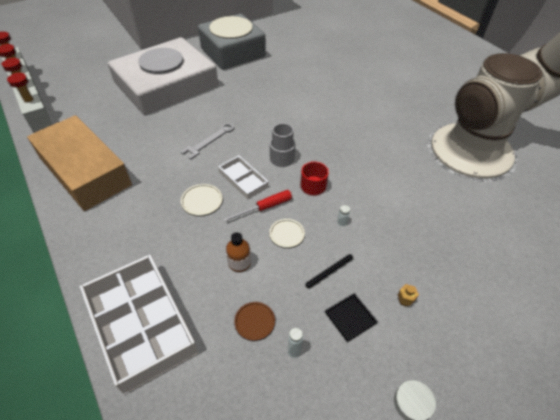

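View pics/side.png

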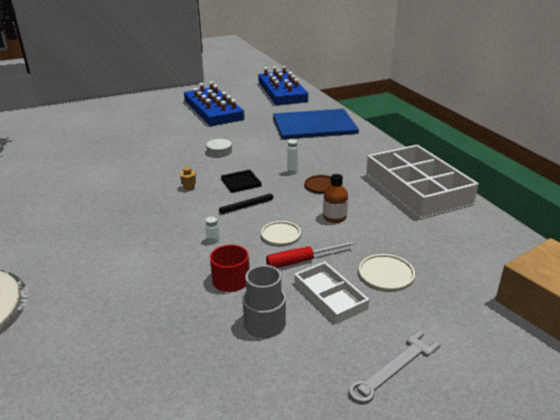

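The scene picture shows the nested beakers at (283,145) and the red look-alike beaker at (315,178). The box is at (243,175), the large dish at (201,200), the small dish at (287,233) and the brown look-alike dish at (255,321). The bottle is at (238,252), the short vial at (344,214), the tall vial at (296,340), the union at (409,295) and the tray at (351,317). The white disc at (415,400) belongs to nothing in the list. The side view agrees with all of this.

Next I take positions from the depth readings.

```bash
cat > meas.py <<'E'
from h import *
from scipy.optimize import least_squares
S=np.load("scene.npz");D=np.load("side.npz")
C={"scene":S["W"],"side":D["W"]}
# bench height check
for n,W in C.items():
    z=W[...,2][100:400:3,150:450:3]; print(n,"bench z med",np.nanmedian(z[abs(z)<15]))
seeds={"beakers":(283,145,1,0,0),"red":(315,178,1,0,0),"tall":(296,342,1,0,0),"short":(344,214,1,0,0),"union":(409,295,1,0,0),"bottle":(238,255,1,0,0)}
rad={"beakers":[(8,46,31),(54,80,25)],"red":[(8,40,31)],"tall":[(5,60,11.5)],"short":[(5,32,11.5)],"union":[(16,32,16)],"bottle":[(5,50,23)]}
for k,(u,v,*_) in seeds.items():
    c0=np.nanmedian(C["scene"][v-3:v+4,u-3:u+4].reshape(-1,3),0)[:2]
    for lo,hi,r in rad[k]:
        for tag in (("scene",),("side",),("scene","side")):
            P=np.concatenate([C[t].reshape(-1,3) for t in tag])
            P=P[(P[:,2]>lo)&(P[:,2]<hi)&(np.hypot(*(P[:,:2]-c0).T)<60)]
            if len(P)<10: print(k,tag,"few",len(P));continue
            def f(c):return np.hypot(P[:,0]-c[0],P[:,1]-c[1])-r
            s=least_squares(f,np.median(P[:,:2],0),loss="soft_l1",f_scale=2)
            print(k,r,tag,len(P),s.x.round(1),"rms",np.median(abs(f(s.x))).round(2))
    P=np.concatenate([C[t].reshape(-1,3) for t in C]);P=P[np.hypot(*(P[:,:2]-c0).T)<40];print("   top z",np.percentile(P[:,2],99.5).round(1))
E
python3 meas.py
python3 - <<'E'
from h import *
# dishes, tray, box by colour in plane
def plane(name,uv,z):
    m=camera_model(name);R=np.array(m["R"]);o=-R.T@m["t"]
    r=np.c_[(uv[:,0]-m["cx"])/m["fx"],(uv[:,1]-m["cy"])/m["fy"],np.ones(len(uv))]@R
    return (o+r*((z-o[2])/r[:,2])[:,None])[:,:2]
T={"large_dish":(("scene",201,200),("side",387,271),8),"small_dish":(("scene",287,233),("side",281,233),8),"brown":(("scene",255,321),("side",318,184),8),"tray":(("scene",351,317),("side",241,181),10)}
for k,(a,b,z) in T.items():
    for n,u,v in(a,b):
        im=np.load(n+".npz")["im"]
        mask=np.zeros((422,562),np.uint8)
        _,_,_,rect=cv2.floodFill(cv2.GaussianBlur(im,(3,3),0).copy(),mask,(u,v),0,(28,)*3,(28,)*3,4|(255<<8)|cv2.FLOODFILL_MASK_ONLY|cv2.FLOODFILL_FIXED_RANGE)
        cs,_=cv2.findContours(mask[1:-1,1:-1],cv2.RETR_EXTERNAL,cv2.CHAIN_APPROX_NONE)
        c=max(cs,key=len)[:,0].astype(float); w=plane(n,c,z).astype(np.float32)
        (x,y),(p,q),ang=cv2.minAreaRect(w); print(k,n,"rect",round(x,1),round(y,1),round(p,1),round(q,1),round(ang,1),"circ",np.round(cv2.fitEllipse(w)[0],1),np.round(cv2.fitEllipse(w)[1],1))
E
```

```text
scene bench z med -0.4451850892607031
side bench z med 0.7761195463176361
beakers 31 ('scene',) 316 [ 427.3 -219.5] rms 0.62
beakers 31 ('side',) 874 [ 428.2 -218.7] rms 0.52
beakers 31 ('scene', 'side') 1190 [ 427.9 -218.9] rms 0.6
beakers 25 ('scene',) 316 [ 428.2 -218.2] rms 1.48
beakers 25 ('side',) 843 [ 427.7 -220.1] rms 1.49
beakers 25 ('scene', 'side') 1159 [ 427.9 -219.7] rms 1.37
   top z 90.5
red 31 ('scene',) 484 [ 416.2 -101.8] rms 1.66
red 31 ('side',) 964 [ 415.7 -103.8] rms 1.56
red 31 ('scene', 'side') 1448 [ 416.  -103.3] rms 1.54
   top z 51.2
tall 11.5 ('scene',) 189 [679.6 215.1] rms 2.81
tall 11.5 ('side',) 248 [666.8 201.9] rms 0.96
tall 11.5 ('scene', 'side') 437 [666.2 201.3] rms 0.72
   top z 76.3
short 11.5 ('scene',) 89 [436.9  30.9] rms 2.53
short 11.5 ('side',) 157 [424.2  17.9] rms 0.7
short 11.5 ('scene', 'side') 246 [423.5  17.6] rms 0.76
   top z 47.8
union 16 ('scene',) 99 [436.2 227.6] rms 0.74
union 16 ('side',) 109 [438.1 228.4] rms 0.97
union 16 ('scene', 'side') 208 [436.9 228.1] rms 1.04
   top z 47.0
bottle 23 ('scene',) 311 [660.8  -4.4] rms 0.4
bottle 23 ('side',) 494 [641.2 -39.2] rms 4.78
bottle 23 ('scene', 'side') 805 [661.3  -4.5] rms 0.61
   top z 91.3
large_dish scene rect 654.9 -190.6 79.9 81.7 59.0 circ [ 655.1 -190.2] [78.5 82.9]
large_dish side rect 652.3 -199.0 76.5 88.6 65.5 circ [ 651.4 -197.6] [75.4 86.4]
small_dish scene rect 543.0 -13.7 65.1 64.4 37.3 circ [543.6 -14. ] [61.3 67.3]
small_dish side rect 539.2 -21.6 61.8 61.5 8.6 circ [539.8 -21.1] [56.7 65.7]
brown scene rect 697.5 121.2 70.2 69.4 58.8 circ [697.  120.6] [69.1 70. ]
brown side rect 696.3 92.6 63.8 117.1 7.0 circ [696.4 100.1] [ 57.6 119.4]
tray scene rect 546.8 203.8 66.7 65.7 0.2 circ [547.1 203.8] [75.2 76.8]
tray side rect 542.2 194.1 76.6 69.4 90.0 circ [542.4 193.8] [80.5 83.6]
```

```bash
python3 - <<'E'
from h import *
im=np.load("scene.npz")["im"];b=np.load("side.npz")["im"]
A=cv2.resize(im[100:270,160:380],(800,600),interpolation=cv2.INTER_CUBIC);save("crop1",A)
E
```

```text
(no output)
```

View pics/crop1.png

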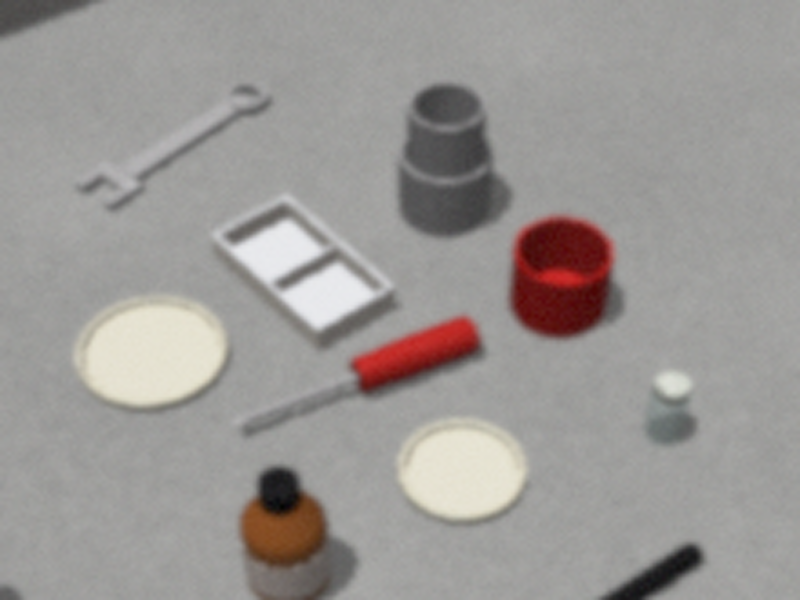

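The crop confirms the steel nested pair (the red cup is its look-alike), the two-bay box, and the cream dishes: small nearest the bottle, large at the left. The flood fills follow the dish floors, so the right plane is z=4. I redo the fixed places on that basis.

```bash
python3 - <<'E'
from h import *
def plane(name,uv,z):
    m=camera_model(name);R=np.array(m["R"]);o=-R.T@m["t"]
    r=np.c_[(uv[:,0]-m["cx"])/m["fx"],(uv[:,1]-m["cy"])/m["fy"],np.ones(len(uv))]@R
    return (o+r*((z-o[2])/r[:,2])[:,None])[:,:2]
T={"large_dish":(("scene",201,200),("side",387,271),4),"small_dish":(("scene",287,233),("side",281,233),4),"tray":(("scene",351,317),("side",241,181),6)}
for k,(a,b,z) in T.items():
    for n,u,v in(a,b):
        im=np.load(n+".npz")["im"]
        mask=np.zeros((422,562),np.uint8)
        cv2.floodFill(cv2.GaussianBlur(im,(3,3),0).copy(),mask,(u,v),0,(28,)*3,(28,)*3,4|(255<<8)|cv2.FLOODFILL_MASK_ONLY|cv2.FLOODFILL_FIXED_RANGE)
        cs,_=cv2.findContours(mask[1:-1,1:-1],cv2.RETR_EXTERNAL,cv2.CHAIN_APPROX_NONE)
        c=max(cs,key=len)[:,0].astype(float); w=plane(n,c,z).astype(np.float32)
        (x,y),(p,q),ang=cv2.minAreaRect(w); print(k,n,"rect",np.round((x,y,p,q,ang),1),"circ",np.round(cv2.fitEllipse(w)[0],1))
S={n:np.load(n+".npz")["W"] for n in("scene","side")}
c0=np.nanmedian(S["scene"][172:179,240:247].reshape(-1,3),0)[:2]; print("box seed",c0)
for k,c,R,lo,hi in(("box",c0,75,14,26),("tray",(545,199),52,7,14),("large",(652,-194),55,6.5,12),("small",(541,-18),45,6.5,12)):
  for n in("scene","side",None):
    P=np.concatenate([S[m].reshape(-1,3) for m in S if n in(m,None)])
    q=P[(P[:,2]>lo)&(P[:,2]<hi)&(np.hypot(*(P[:,:2]-c).T)<R)]
    if len(q)<8: print(k,n,"few");continue
    lo_,hi_=np.percentile(q,1,0),np.percentile(q,99,0)
    (x,y),(p,r),a=cv2.minAreaRect(q[:,:2].astype(np.float32)); print(k,n,len(q),np.round((x,y,p,r,a),1), cv2.minEnclosingCircle(q[:,:2].astype(np.float32)))
m=camera_model("wrist");print(m)
E
```

```text
large_dish scene rect [ 653.8 -194.2   80.3   82.1   59. ] circ [ 654.  -193.7]
large_dish side rect [ 655.5 -194.9   77.    89.3   65.5] circ [ 654.6 -193.4]
small_dish scene rect [541.3 -16.2  65.5  64.8  37.3] circ [541.9 -16.5]
small_dish side rect [541.5 -16.1  62.2  61.9   8.6] circ [542.1 -15.6]
tray scene rect [5.451e+02 2.026e+02 6.700e+01 6.610e+01 2.000e-01] circ [545.4 202.6]
tray side rect [544.6 201.2  77.1  69.9  90. ] circ [544.8 200.9]
box seed [ 540.67250155 -203.78826771]
box scene 334 [ 544.  -204.4   62.3  116.1    8.9] ((544.5233154296875, -203.30215454101562), 63.448062896728516)
box side 827 [ 544.1 -204.5   63.   115.7    8.8] ((543.1793212890625, -204.3376007080078), 63.806434631347656)
box None 1161 [ 544.1 -204.4   63.   116.1    8.8] ((543.757080078125, -204.1614990234375), 64.1700439453125)
tray scene 350 [5.448e+02 2.028e+02 6.910e+01 6.850e+01 5.000e-01] ((544.472412109375, 202.86048889160156), 47.600852966308594)
tray side 214 [545.1 203.   69.   74.8   0.9] ((544.7794189453125, 199.90342712402344), 47.22574996948242)
tray None 564 [544.9 203.   69.3 
[... 488 characters left out ...]
433594), 36.82854461669922)
small side 206 [542.5 -17.6  74.3  72.9  86.2] ((542.2478637695312, -18.631547927856445), 38.75924301147461)
small None 332 [542.6 -17.2  75.3  72.9  84.1] ((541.7496948242188, -17.969066619873047), 39.07676315307617)
{'fx': 371.29570776546444, 'fy': 371.29570776546444, 'cx': 287.5646739295058, 'cy': 214.73240989201838, 'mount': array([[ 6.23580849e-04, -9.65271676e-01, -2.61247399e-01,
         6.60875441e+01],
       [ 9.99999246e-01,  3.25668957e-04,  1.18363421e-03,
         2.64390287e-01],
       [-1.05744841e-03, -2.61247940e-01,  9.65271151e-01,
        -1.43179702e+02],
       [ 0.00000000e+00,  0.00000000e+00,  0.00000000e+00,
         1.00000000e+00]])}
```

Measured poses in mm, all consistent with the given sizes and between the two cameras:

| Object | x | y | Note |
|---|---|---|---|
| Beakers | 428 | -219 | |
| Short vial | 424 | 18 | |
| Tall vial | 666 | 201.5 | |
| Union | 437 | 228 | |
| Bottle | 661 | -4.5 | |
| Tray | 545 | 202.5 | |
| Box | 544 | -204.4 | yaw 8.8° |
| Small dish | 542 | -16.5 | |
| Large dish | 654.4 | -194 | |

The bay centres come out at (540,-178) and (548,-231). First I go over the union, for a wrist look at its hexagon.

>>> drive_tool --plan '[[[-1, 18, -23.6, -5, 0], [-1, 18, -23.6, -5, 0], [-1, 18, -23.6, -5, 0], [-1, 18, -23.6, -5, 0], [-1, 18, -23.6, -5, 0], [-1, 18, -23.6, -5, 0], [-1, 18, -23.6, -5, 0], [-1, 18, -23.6, -5, 0], [-1, 18, -23.6, -5, 0], [-1, 18, -23.6, -5, 0], [-1, 18, -23.6, -5, 0], [-1, 18, -23.6, -5, 0], [-1, 18, -23.6, -5, 0], [-1, 18, -23.6, -5, 0], [-1, 18, -23.6, -5, 0], [-1, 18, -23.6, -5, 0], [-1, 0, 0, 0, 0], [-1, 0, 0, 0, 0], [-1, 0, 0, 0, 0]]]'

```text
clock: 1.68
position: [435.7, 229.6, 151.2]
ee_rot: [0.993, -0.119, -0.0, 0.0]
contact_force: [-0.0, 0.8, 0.0]
gripper_width: 85.3
grasp_force: 0.0
```

```bash
cat >> h.py <<'E'
from scipy.spatial.transform import Rotation as Ro
def wrist():
    s=read_state(); im,d=get_image("wrist"); m=camera_model("wrist"); M=np.array(m["mount"])
    v,u=np.mgrid[:420,:560]
    P=np.stack([(u-m["cx"])/m["fx"]*d,(v-m["cy"])/m["fy"]*d,d],-1)@M[:3,:3].T+M[:3,3]
    W=P@Ro.from_quat(s["ee_rot"]).as_matrix().T+s["position"]; W[d==0]=np.nan
    y=Ro.from_quat(s["ee_rot"]).as_matrix()[:,1]
    print("clock",s["clock"],"pos",s["position"].round(1),"closing axis deg",round(np.degrees(np.arctan2(y[1],y[0]))%180,1),"j",s["joints"].round(2),"w",round(s["gripper_width"],1),"F",s["contact_force"].round(1))
    return im,d,W
E
python3 - <<'E'
from h import *
im,d,W=wrist(); save("w1",im); np.savez("w1",im=im,d=d,W=W)
P=W.reshape(-1,3); P=P[np.hypot(P[:,0]-437,P[:,1]-228)<40]
for lo,hi in((40,50),(30,38),(16,38)):
    q=P[(P[:,2]>lo)&(P[:,2]<hi)]; print(lo,hi,len(q),cv2.minEnclosingCircle(q[:,:2].astype(np.float32)))
q=P[(P[:,2]>20)&(P[:,2]<38)][:,:2]
for a in range(0,60,5):
    e=np.array([[np.cos(np.radians(a+b)),np.sin(np.radians(a+b))] for b in (0,60,120)]); t=q@e.T; lo,hi=np.percentile(t,2,0),np.percentile(t,98,0); print(a,(hi-lo).round(1))
E
```

```text
clock 1.6833 pos [435.7 229.6 151.2] closing axis deg 76.3 j [ 0.82  0.24 -0.43 -0.   -0.91  0.52] w 85.3 F [-0.   0.8  0. ]
40 50 423 ((436.31781005859375, 227.16566467285156), 7.961050510406494)
30 38 1062 ((436.36175537109375, 227.29229736328125), 17.180105209350586)
16 38 1201 ((436.13055419921875, 227.24432373046875), 17.29759407043457)
0 [30.5 30.1 29.9]
5 [30.6 30.2 30.3]
10 [30.9 30.3 30.6]
15 [30.6 29.9 30.5]
20 [30.5 30.1 30.5]
25 [30.1 29.7 30.2]
30 [29.7 29.4 30. ]
35 [29.4 29.2 29.6]
40 [29.2 29.2 29.4]
45 [29.4 29.2 29.6]
50 [29.5 29.4 29.9]
55 [29.9 29.7 30.2]
```

View pics/w1.png

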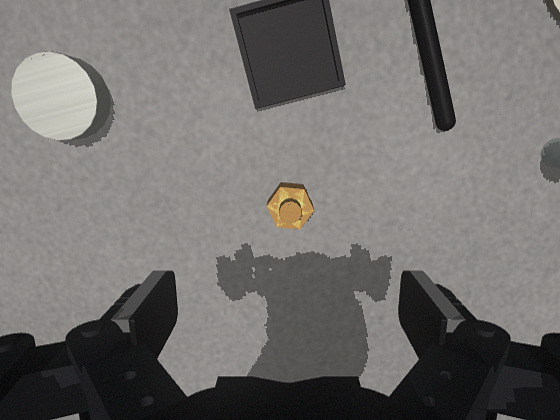

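The wrist picture shows the union at (290,205), with its hexagon corners visible, and the tray at (287,50). Depth puts the union at (436.4, 227.2) with flats at 40/100/160°. I turn 24° so the fingers close on flats, then descend and grip.

>>> drive_tool --plan '[[[-1, 0.7, -2.4, -25, 6], [-1, 0, 0, -30, 6], [-1, 0, 0, -30, 6], [-1, 0, 0, -30, 6], [-1, 0, 0, -20, 0], [-1, 0, 0, -7, 0], [-1, 0, 0, 0, 0], [1, 0, 0, 0, 0], [1, 0, 0, 0, 0], [1, 0, 0, 0, 0], [1, 0, 0, 0, 0], [1, 0, 0, 0, 0], [1, 0, 0, 0, 0], [1, 0, 0, 0, 0], [1, 0, 0, 0, 0], [1, 0, 0, 0, 0]]]'

```text
clock: 3.07
position: [437.2, 227.9, 10.6]
ee_rot: [0.996, 0.09, 0.001, -0.001]
contact_force: [-2.4, 0.9, 6.4]
gripper_width: 29.1
grasp_force: 59.8
```

Gripped on the flats at a width of 29.1. Lift and carry to the tray at (545,202.5).

>>> drive_tool --plan '[[[1, 0, 0, 20, 0], [1, 0, 0, 30, 0], [1, 18, -4.2, 0, 0], [1, 18, -4.2, 0, 0], [1, 18, -4.2, 0, 0], [1, 18, -4.2, 0, 0], [1, 18, -4.2, 0, 0], [1, 18, -4.2, 0, 0], [1, 0, 0, 0, 0], [1, 0, 0, -20, 0], [1, 0, 0, -15, 0], [1, 0, 0, -8, 0], [1, 0, 0, 0, 0], [1, 0, 0, 0, 0]]]'

```text
clock: 4.23
position: [544.2, 202.1, 16.2]
ee_rot: [0.996, 0.09, -0.0, 0.0]
contact_force: [-0.0, -0.7, 0.2]
gripper_width: 28.8
grasp_force: 59.5
```

>>> drive_tool --plan '[[[1, 0, 0, -1.5, 0], [1, 0, 0, 0, 0], [-1, 0, 0, 0, 0], [-1, 0, 0, 0, 0], [-1, 0, 0, 0, 0], [-1, 0, 0, 0, 0], [-1, 0, 0, 20, 0], [-1, 0, 0, 40, -7.1], [-1, 20, 0, 30, -7.1], [-1, 20, 0, 30, -7.1], [-1, 20, 0, 20, -7.1], [-1, 20, 0, 10, -7.1], [-1, 20, 0, 10, -7.1], [-1, 21, 0, 0, -7.1], [-1, 0, 0, 0, -7.1], [-1, 0, 0, 0, -7.1], [-1, 0, 0, 0, -7.1], [-1, 0, 0, 0, -7.1], [-1, 0, 0, 0, -7.1], [-1, 0, 0, 0, -6]]]'

```text
clock: 5.9
position: [665.4, 201.9, 174.6]
ee_rot: [0.759, -0.651, -0.0, 0.0]
contact_force: [-0.6, 0.5, -0.3]
gripper_width: 85.3
grasp_force: 0.0
```

>>> drive_tool --plan '[[[-1, 0, 0, 0, 0], [-1, 0, 0, 0, 0]]]'

```text
clock: 6.07
position: [665.4, 202.0, 174.7]
ee_rot: [0.762, -0.648, -0.0, 0.0]
contact_force: [0.3, -0.2, 0.7]
gripper_width: 85.3
grasp_force: 0.0
```

```bash
cat >> h.py <<'E'
def circ(W,c,lo,hi,R=35):
    P=W.reshape(-1,3); q=P[(np.hypot(P[:,0]-c[0],P[:,1]-c[1])<R)&(P[:,2]>lo)&(P[:,2]<hi)]
    if len(q)<5: return len(q)
    (x,y),r=cv2.minEnclosingCircle(q[:,:2].astype(np.float32)); return len(q),round(x,1),round(y,1),"r",round(r,1),"zmed",np.median(q[:,2]).round(1)
E
python3 - <<'E'
from h import *
im,d,W=wrist(); save("w2",im); np.savez("w2",im=im,d=d,W=W)
print("cap",circ(W,(666,201.5),70,80)); print("union stub",circ(W,(545,202.5),44,56),"hex",circ(W,(545,202.5),34,42))
P=W.reshape(-1,3);q=P[(abs(P[:,0]-545)<42)&(abs(P[:,1]-202)<42)&(P[:,2]>7)&(P[:,2]<13)];print("tray",len(q),cv2.minAreaRect(q[:,:2].astype(np.float32)) if len(q)>5 else 0)
E
```

```text
clock 6.0667 pos [665.4 202.  174.7] closing axis deg 9.3 j [ 0.53  0.54  0.12 -0.   -1.15 -0.36] w 85.3 F [ 0.3 -0.2  0.7]
cap (691, 664.9, 200.6, 'r', 10.2, 'zmed', np.float64(75.5))
union stub (397, 543.5, 201.4, 'r', 8.3, 'zmed', np.float64(50.3)) hex (882, 543.8, 200.8, 'r', 17.3, 'zmed', np.float64(38.5))
tray 1655 ((543.9053955078125, 201.74029541015625), (69.05900573730469, 68.33175659179688), 0.30092760920524597)
```

View pics/w2.png

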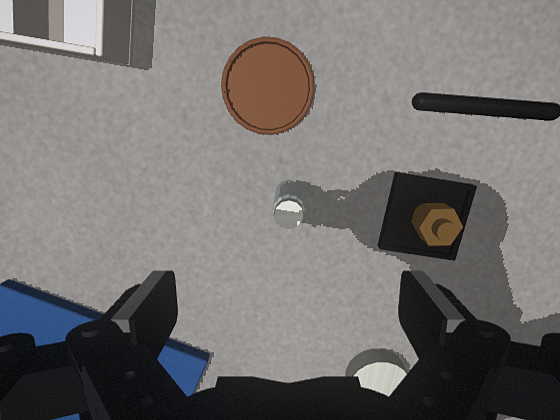

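The union at (440,225) stands in the tray, centred and with its top at 50.3 mm as it should be. The vial cap at (288,210) lies at (664.9,200.6). Grip the tall vial.

>>> drive_tool --plan '[[[-1, -0.5, -1.4, -35, 0], [-1, 0, 0, -40, 0], [-1, 0, 0, -35, 0], [-1, 0, 0, -20, 0], [-1, 0, 0, -7, 0], [-1, 0, 0, 0, 0], [1, 0, 0, 0, 0], [1, 0, 0, 0, 0], [1, 0, 0, 0, 0], [1, 0, 0, 0, 0], [1, 0, 0, 0, 0], [1, 0, 0, 0, 0], [1, 0, 0, 0, 0], [1, 0, 0, 0, 0], [1, 0, 0, 0, 0], [1, 0, 0, 0, 0]]]'

```text
clock: 7.45
position: [665.7, 200.9, 39.3]
ee_rot: [0.761, -0.648, 0.001, -0.001]
contact_force: [-1.9, 0.1, 5.5]
gripper_width: 20.9
grasp_force: 59.0
```

>>> drive_tool --plan '[[[1, 0, 0, 20, 0], [1, 0, 0, 40, 0], [1, 0, 0, 40, 0], [1, 0, 0, 10, 0], [1, -8.4, -30.9, 0, 0], [1, -8.4, -30.9, 0, 0], [1, -8.4, -30.9, 0, 0], [1, -8.4, -30.9, 0, 0], [1, -8.4, -30.9, 0, 0], [1, -8.4, -30.9, 0, 0], [1, -8.4, -30.9, 0, 0], [1, -8.4, -30.9, 0, 0], [1, -8.4, -30.9, 0, 0], [1, -8.4, -30.9, 0, 0], [1, -8.4, -30.9, 0, 0], [1, -8.4, -30.9, 0, 0], [1, -8.4, -30.9, 0, 0], [1, -8.4, -30.9, 0, 0], [1, 0, 0, 0, 0], [1, 0, 0, 0, 0]]]'

```text
clock: 9.12
position: [546.5, -233.4, 147.3]
ee_rot: [0.76, -0.65, -0.0, 0.0]
contact_force: [0.1, -0.3, -1.0]
gripper_width: 21.3
grasp_force: 58.8
```

```bash
python3 - <<'E'
from h import *
im,d,W=wrist(); save("w3",im); np.savez("w3",im=im,d=d,W=W)
P=W.reshape(-1,3);q=P[(np.hypot(P[:,0]-544,P[:,1]+204)<75)&(P[:,2]>15)&(P[:,2]<26)];print("box",len(q),cv2.minAreaRect(q[:,:2].astype(np.float32)))
E
```

```text
clock 9.1167 pos [ 546.5 -233.4  147.3] closing axis deg 8.9 j [-0.13  0.4  -0.19 -0.   -0.98  0.29] w 21.3 F [ 0.1 -0.3 -1. ]
box 1344 ((545.8548583984375, -226.455078125), (60.131500244140625, 70.23450469970703), 8.54566764831543)
```

View pics/w3.png

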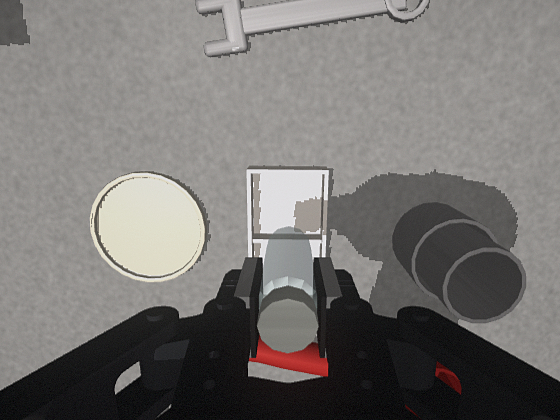

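The vial at (288,325) hangs straight over the box, with the bay divider at (290,237). Descend into the far bay.

>>> drive_tool --plan '[[[1, 1.5, 2, -35, 0], [1, 0, 0, -35, 0], [1, 0, 0, -20, 0], [1, 0, 0, -9, 0], [1, 0, 0, -4, 0], [1, 0, 0, 0, 0], [1, 0, 0, 0, 0]]]'

```text
clock: 9.75
position: [550.3, -229.7, 46.1]
ee_rot: [0.761, -0.648, 0.001, -0.001]
contact_force: [-0.0, 0.3, 0.0]
gripper_width: 20.8
grasp_force: 58.8
```

>>> drive_tool --plan '[[[1, 0, 0, -2, 0], [1, 0, 0, -1, 0], [1, 0, 0, 0, 0], [-1, 0, 0, 0, 0], [-1, 0, 0, 0, 0], [-1, 0, 0, 0, 0], [-1, 0, 0, 0, 0], [-1, 0, 0, 20, 0], [-1, 0, 0, 40, 0], [-1, 0, 0, 40, 0], [-1, -15.7, 31, 0, 0], [-1, -15.7, 31, 0, 0], [-1, -15.7, 31, 0, 0], [-1, -15.7, 31, 0, 0], [-1, -15.7, 31, 0, 0], [-1, -15.7, 31, 0, 0], [-1, -15.7, 31, 0, 0], [-1, -15.7, 31, 0, 0], [-1, 0, 0, 0, 0], [-1, 0, 0, 0, 0]]]'

```text
clock: 11.42
position: [422.9, 19.4, 142.3]
ee_rot: [0.762, -0.647, 0.0, -0.0]
contact_force: [0.3, -0.4, 0.1]
gripper_width: 85.3
grasp_force: 0.0
```

```bash
python3 - <<'E'
from h import *
im,d,W=wrist()
print("short cap",circ(W,(424,18),42,52))
for n in("scene","side"):
    im,d=get_image(n); print(n,"tall in box",circ(world(n,d),(549,-230),72,84,25))
E
```

```text
clock 11.4167 pos [422.9  19.4 142.3] closing axis deg 9.4 j [ 0.43  0.14 -0.59  0.   -0.84 -0.27] w 85.3 F [ 0.3 -0.4  0.1]
short cap (703, 422.3, 16.4, 'r', 10.1, 'zmed', np.float64(46.4))
scene tall in box (56, 550.1, -228.6, 'r', 10.1, 'zmed', np.float64(77.0))
side tall in box (137, 549.7, -230.7, 'r', 10.8, 'zmed', np.float64(78.2))
```

The tall vial stands in its bay, with its top at 78 mm as expected. Now grip the short vial, cap at (422.3,16.4).

>>> drive_tool --plan '[[[-1, -0.6, -3, -35, 0], [-1, 0, 0, -40, 0], [-1, 0, 0, -30, 0], [-1, 0, 0, -14, 0], [-1, 0, 0, -5, 0], [-1, 0, 0, 0, 0], [1, 0, 0, 0, 0], [1, 0, 0, 0, 0], [1, 0, 0, 0, 0], [1, 0, 0, 0, 0], [1, 0, 0, 0, 0], [1, 0, 0, 0, 0], [1, 0, 0, 0, 0], [1, 0, 0, 0, 0], [1, 0, 0, 0, 0], [1, 0, 0, 0, 0]]]'

```text
clock: 12.9
position: [423.2, 15.3, 18.8]
ee_rot: [0.761, -0.648, 0.0, -0.001]
contact_force: [-1.5, -0.5, 7.3]
gripper_width: 20.1
grasp_force: 58.4
```

>>> drive_tool --plan '[[[1, 0, 0, 20, 0], [1, 0, 0, 35, 0], [1, 0, 0, 35, 0], [1, 14.6, -24.1, 0, 0], [1, 14.6, -24.1, 0, 0], [1, 14.6, -24.1, 0, 0], [1, 14.6, -24.1, 0, 0], [1, 14.6, -24.1, 0, 0], [1, 14.6, -24.1, 0, 0], [1, 14.6, -24.1, 0, 0], [1, 14.6, -24.1, 0, 0], [1, 0, 0, 0, 0], [1, 0, 0, 0, 0], [1, 0, 0, -30, 0], [1, 0, 0, -30, 0], [1, 0, 0, -12, 0], [1, 0, 0, 0, 0], [1, 0, 0, 0, 0]]]'

```text
clock: 14.4
position: [538.9, -177.0, 35.7]
ee_rot: [0.762, -0.648, -0.001, 0.001]
contact_force: [0.3, -0.0, 0.0]
gripper_width: 20.2
grasp_force: 59.0
```

```bash
python3 - <<'E'
from h import *
im,d=get_image("side"); save("s2",cv2.resize(im[200:350,200:400],(800,600)))
print(read_state()["position"])
E
```

```text
[ 539.93623587 -177.15961878   36.76779473]
```

View pics/s2.png

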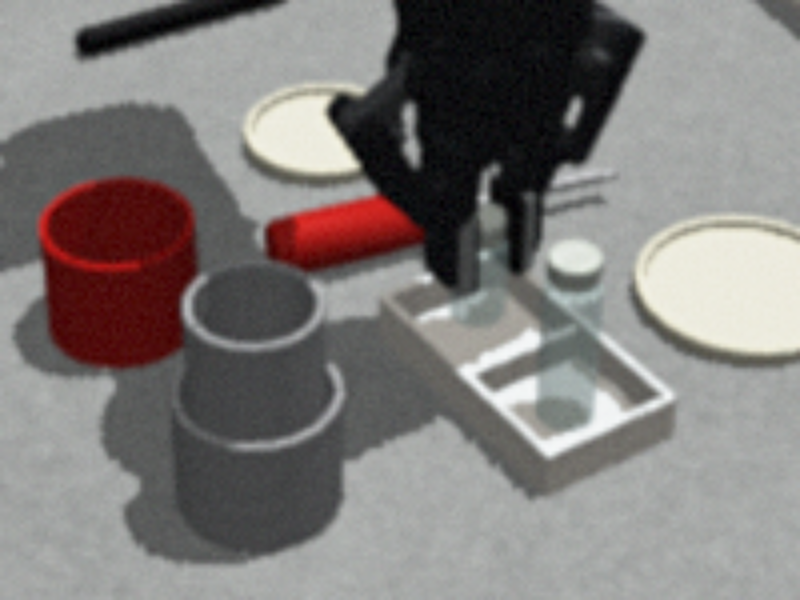

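The short vial at (490,280) hangs over the near bay, clear of the walls, and the tall vial stands at (572,335). Lower, release, then look over the beakers.

>>> drive_tool --plan '[[[1, 0, 0, -8, 0], [1, 0, 0, -5, 0], [1, 0, 0, -0.5, 0], [1, 0, 0, 0, 0], [1, 0, 0, 0, 0]]]'

```text
clock: 14.87
position: [539.7, -177.8, 22.5]
ee_rot: [0.761, -0.649, 0.0, -0.0]
contact_force: [0.1, 0.0, -0.5]
gripper_width: 20.2
grasp_force: 59.0
```

>>> drive_tool --plan '[[[1, 0, 0, -0.5, 0], [-1, 0, 0, 0, 0], [-1, 0, 0, 0, 0], [-1, 0, 0, 0, 0], [-1, 0, 0, 0, 0], [-1, 0, 0, 20, 0], [-1, 0, 0, 40, 0], [-1, 0, 0, 40, 0], [-1, 0, 0, 40, 0], [-1, -18, -7, 25, 0], [-1, -28, -10, 5, 0], [-1, -28, -10, 0, 0], [-1, -28, -10, 0, 0], [-1, -10, -4, 0, 0], [-1, 0, 0, 0, 0], [-1, 0, 0, 0, 0]]]'

```text
clock: 16.2
position: [427.7, -219.0, 192.3]
ee_rot: [0.761, -0.649, 0.001, -0.0]
contact_force: [0.4, -0.1, -0.0]
gripper_width: 85.7
grasp_force: 0.0
```

```bash
python3 - <<'E'
from h import *
im,d,W=wrist()
print("small top",circ(W,(428,-219),84,94,40),"large rim",circ(W,(428,-219),46,54,45))
for n in("scene","side"):
    im,d=get_image(n);w=world(n,d); print(n,"tall",circ(w,(549,-230),72,84,25),"short",circ(w,(540,-178),44,54,25))
E
```

```text
clock 16.2 pos [ 427.7 -219.   192.3] closing axis deg 9.1 j [-0.13  0.17 -0.4   0.   -1.    0.29] w 85.7 F [ 0.4 -0.1 -0. ]
small top (1100, 426.5, -220.3, 'r', 25.0, 'zmed', np.float64(89.1)) large rim (813, 426.8, -220.5, 'r', 30.9, 'zmed', np.float64(50.3))
scene tall (57, 549.5, -229.2, 'r', 10.6, 'zmed', np.float64(76.7)) short (55, 538.9, -174.5, 'r', 11.2, 'zmed', np.float64(47.8))
side tall (139, 549.7, -229.6, 'r', 10.8, 'zmed', np.float64(78.1)) short (109, 540.2, -177.8, 'r', 10.9, 'zmed', np.float64(48.9))
```

Both vials stand in the box. The small beaker's axis is at (426.5,-220.3). Grip it with TCP z near 53, above the large rim at 50.

>>> drive_tool --plan '[[[-1, -1.2, -1.3, -35, 0], [-1, 0, 0, -40, 0], [-1, 0, 0, -35, 0], [-1, 0, 0, -22, 0], [-1, 0, 0, -7, 0], [-1, 0, 0, 0, 0], [1, 0, 0, 0, 0], [1, 0, 0, 0, 0], [1, 0, 0, 0, 0], [1, 0, 0, 0, 0], [1, 0, 0, 0, 0], [1, 0, 0, 0, 0], [1, 0, 0, 0, 0], [1, 0, 0, 0, 0], [1, 0, 0, 0, 0]]]'

```text
clock: 17.6
position: [427.6, -220.3, 54.7]
ee_rot: [0.761, -0.648, 0.002, -0.001]
contact_force: [-1.2, 0.4, 6.1]
gripper_width: 48.3
grasp_force: 61.8
```

>>> drive_tool --plan '[[[1, 0, 0, 10, 0], [1, 0, 0, 15, 0], [1, 0, 0, 25, 0], [1, 0, 0, 30, 0], [1, 0, 0, 15, 0], [1, 12.7, 22.7, 0, 0], [1, 12.7, 22.7, 0, 0], [1, 12.7, 22.7, 0, 0], [1, 12.7, 22.7, 0, 0], [1, 12.7, 22.7, 0, 0], [1, 12.7, 22.7, 0, 0], [1, 12.7, 22.7, 0, 0], [1, 12.7, 22.7, 0, 0], [1, 12.7, 22.7, 0, 0], [1, 0, 0, 0, 0], [1, 0, 0, -30, 0], [1, 0, 0, -30, 0], [1, 0, 0, -20, 0], [1, 0, 0, 0, 0], [1, 0, 0, 0, 0]]]'

```text
clock: 19.27
position: [540.1, -16.2, 67.6]
ee_rot: [0.761, -0.649, -0.0, 0.001]
contact_force: [-0.5, 0.5, 0.4]
gripper_width: 48.1
grasp_force: 62.3
```

```bash
python3 - <<'E'
from h import *
im,d=get_image("side"); save("s3",cv2.resize(im[190:350,190:404],(800,600)))
print(read_state()["position"]); w=world("side",d); print("large",circ(w,(427,-220),46,54,45))
a,b=get_image("scene");print("scene large",circ(world("scene",b),(427,-220),46,54,45))
E
```

```text
[541.26685663 -15.97307889  68.86746329]
large (356, 425.2, -219.1, 'r', 32.4, 'zmed', np.float64(49.5))
scene large 0
```

View pics/s3.png

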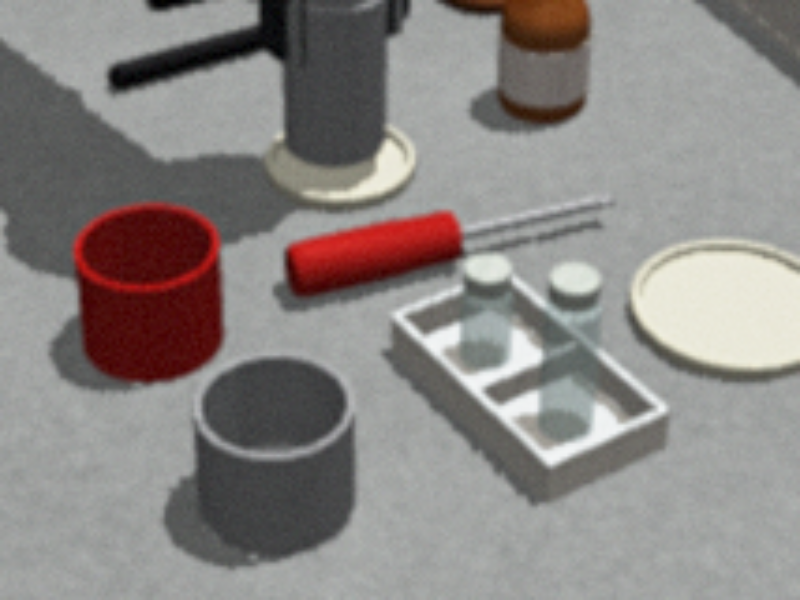

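The small beaker at (335,80) hangs upright over the small dish. The large beaker is upright and empty at (275,450), and both vials stand in their bays. Lower by 13 mm.

>>> drive_tool --plan '[[[1, 0.7, -0.5, -8, 0], [1, 0, 0, -4, 0], [1, 0, 0, -1, 0], [1, 0, 0, 0, 0], [1, 0, 0, 0, 0]]]'

```text
clock: 19.78
position: [541.4, -16.2, 55.0]
ee_rot: [0.761, -0.649, 0.0, -0.0]
contact_force: [-0.1, 0.5, -1.0]
gripper_width: 48.0
grasp_force: 62.2
```

>>> drive_tool --plan '[[[-1, 0, 0, 0, 0], [-1, 0, 0, 0, 0], [-1, 0, 0, 0, 0], [-1, 0, 0, 0, 0], [-1, 0, 0, 15, 0], [-1, 0, 0, 40, 0], [-1, 0, 0, 40, 0], [-1, -14.3, -25.5, 0, 0], [-1, -14.3, -25.5, 0, 0], [-1, -14.3, -25.5, 0, 0], [-1, -14.3, -25.5, 0, 0], [-1, -14.3, -25.5, 0, 0], [-1, -14.3, -25.5, 0, 0], [-1, -14.3, -25.5, 0, 0], [-1, -14.3, -25.5, 0, 0], [-1, 0, 0, 0, 0], [-1, 0, 0, 0, 0]]]'

```text
clock: 21.2
position: [426.2, -221.3, 150.0]
ee_rot: [0.76, -0.65, 0.0, -0.0]
contact_force: [-0.1, 0.5, 1.0]
gripper_width: 85.5
grasp_force: 0.0
```

```bash
python3 - <<'E'
from h import *
im,d,W=wrist()
print("large rim",circ(W,(427,-220),46,54,45))
for n in("scene","side"):
    im,d=get_image(n);w=world(n,d); print(n,"small",circ(w,(542,-16),84,96,40))
E
```

```text
clock 21.2 pos [ 426.2 -221.3  150. ] closing axis deg 9.0 j [-0.14  0.22 -0.46 -0.   -0.89  0.3 ] w 85.5 F [-0.1  0.5  1. ]
large rim (1371, 425.2, -219.9, 'r', 31.0, 'zmed', np.float64(50.2))
scene small (155, 542.2, -14.9, 'r', 25.4, 'zmed', np.float64(87.6))
side small (90, 540.2, -15.8, 'r', 25.7, 'zmed', np.float64(87.4))
```

The small beaker stands on its dish. Now the large one, rim centre at (425.2,-219.9).

>>> drive_tool --plan '[[[-1, -1, 1.4, -35, 0], [-1, 0, 0, -40, 0], [-1, 0, 0, -35, 0], [-1, 0, 0, -22, 0], [-1, 0, 0, -8, 0], [-1, 0, 0, 0, 0], [1, 0, 0, 0, 0], [1, 0, 0, 0, 0], [1, 0, 0, 0, 0], [1, 0, 0, 0, 0], [1, 0, 0, 0, 0], [1, 0, 0, 0, 0], [1, 0, 0, 0, 0], [1, 0, 0, 0, 0]]]'

```text
clock: 22.52
position: [427.7, -219.0, 11.9]
ee_rot: [0.761, -0.648, 0.002, -0.001]
contact_force: [-0.6, 2.5, 7.7]
gripper_width: 61.7
grasp_force: 65.7
```

>>> drive_tool --plan '[[[1, 0, 0, 15, 0], [1, 0, 0, 35, 0], [1, 0, 0, 40, 0], [1, 0, 0, 30, 0], [1, 22.7, 2.5, 0, 0], [1, 22.7, 2.5, 0, 0], [1, 22.7, 2.5, 0, 0], [1, 22.7, 2.5, 0, 0], [1, 22.7, 2.5, 0, 0], [1, 22.7, 2.5, 0, 0], [1, 22.7, 2.5, 0, 0], [1, 22.7, 2.5, 0, 0], [1, 22.7, 2.5, 0, 0], [1, 22.7, 2.5, 0, 0], [1, 0, 0, 0, 0], [1, 0, 0, -35, 0], [1, 0, 0, -40, 0], [1, 0, 0, -25, 0], [1, 0, 0, 0, 0], [1, 0, 0, 0, 0]]]'

```text
clock: 24.18
position: [651.9, -194.0, 29.2]
ee_rot: [0.761, -0.649, -0.001, 0.001]
contact_force: [0.5, 0.2, 0.1]
gripper_width: 61.1
grasp_force: 65.8
```

```bash
python3 - <<'E'
from h import *
im,d=get_image("side"); save("s4",cv2.resize(im[190:340,260:460],(800,600)))
s=read_state();print(s["position"],s["gripper_width"])
E
```

```text
[ 653.73187721 -194.23447229   31.39535339] 61.6256293300456
```

View pics/s4.png

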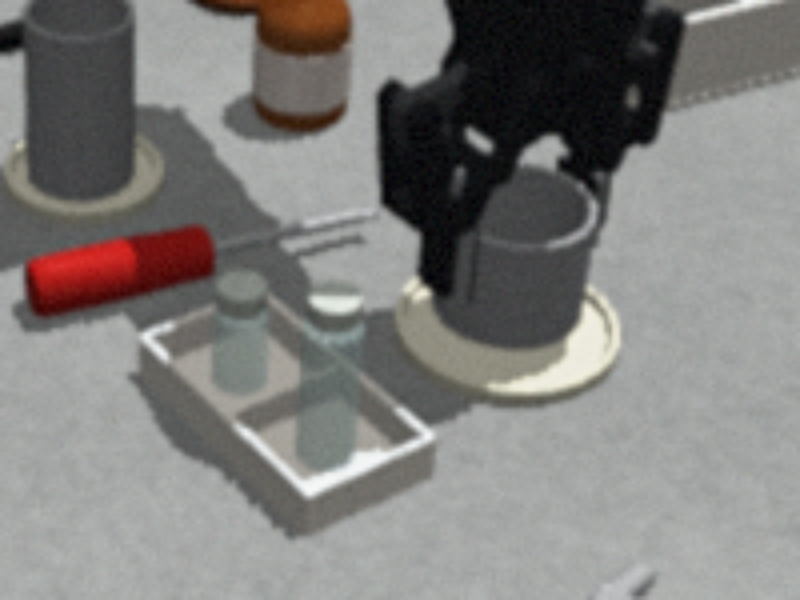

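The large beaker at (530,255) is upright over the large dish, and the small beaker stands on its dish at (80,100). Lower about 14 mm.

>>> drive_tool --plan '[[[1, 0, 0, -8, 0], [1, 0, 0, -5, 0], [1, 0, 0, -1.5, 0], [1, 0, 0, 0, 0], [1, 0, 0, 0, 0]]]'

```text
clock: 24.65
position: [653.3, -193.9, 16.0]
ee_rot: [0.761, -0.649, 0.0, -0.0]
contact_force: [-0.2, 0.5, 0.3]
gripper_width: 61.3
grasp_force: 65.9
```

>>> drive_tool --plan '[[[1, 0, 0, -0.7, 0], [1, 0, 0, 0, 0], [-1, 0, 0, 0, 0], [-1, 0, 0, 0, 0], [-1, 0, 0, 0, 0], [-1, 0, 0, 0, 0], [-1, 0, 0, 0, 0], [-1, 0, 0, 15, 0], [-1, 0, 0, 30, 0], [-1, 0, 0, 40, 0], [-1, 0, 0, 40, 0], [-1, 0, 0, 20, 0], [-1, 0, 0, 0, 0], [-1, 0, 0, 0, 0]]]'

```text
clock: 25.82
position: [653.6, -193.9, 161.5]
ee_rot: [0.761, -0.649, 0.001, -0.001]
contact_force: [-1.4, -0.5, -1.2]
gripper_width: 85.6
grasp_force: 0.0
```

```bash
python3 - <<'E'
from h import *
im,d,W=wrist(); print("wrist large",circ(W,(654,-194),48,60,45))
for n in("scene","side"):
    im,d=get_image(n);w=world(n,d); save("end_"+n,im)
    for k,a in dict(small=((542,-16),84,96,40),large=((654,-194),48,60,45),tall=((549,-230),72,84,25),short=((540,-178),44,54,25),union=((545,202),45,56,25),bottle=((661,-4.5),84,96,25)).items(): print(n,k,circ(w,*a))
print(read_state()["contact_force"])
E
```

```text
clock 25.8167 pos [ 653.6 -193.9  161.5] closing axis deg 9.1 j [-0.05  0.53  0.06 -0.   -1.1   0.21] w 85.6 F [-1.4 -0.5 -1.2]
wrist large (1402, 653.2, -194.7, 'r', 31.1, 'zmed', np.float64(54.1))
scene small (143, 542.5, -14.2, 'r', 25.9, 'zmed', np.float64(87.6))
scene large (177, 655.1, -193.5, 'r', 32.3, 'zmed', np.float64(52.1))
scene tall (56, 549.6, -228.6, 'r', 10.6, 'zmed', np.float64(76.8))
scene short (56, 541.2, -174.8, 'r', 10.6, 'zmed', np.float64(48.0))
scene union (68, 544.3, 202.0, 'r', 8.3, 'zmed', np.float64(49.3))
scene bottle (110, 660.6, -4.3, 'r', 11.6, 'zmed', np.float64(88.9))
side small (209, 541.0, -15.8, 'r', 26.3, 'zmed', np.float64(87.9))
side large (363, 654.9, -194.8, 'r', 32.4, 'zmed', np.float64(52.6))
side tall (135, 549.4, -229.6, 'r', 11.9, 'zmed', np.float64(78.1))
side short (113, 539.4, -176.5, 'r', 11.3, 'zmed', np.float64(49.0))
side union (35, 544.6, 199.9, 'r', 10.1, 'zmed', np.float64(49.2))
side bottle (84, 660.5, -6.0, 'r', 11.3, 'zmed', np.float64(89.6))
[ 0.26037885 -0.65008478 -1.23076996]
```

View pics/end_side.png

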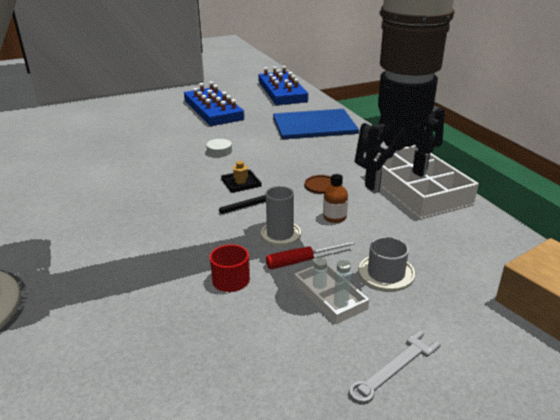

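The last picture shows everything upright in its place: union at (240,175), small beaker (280,215), large beaker (388,260) and vials (320,275) and (343,285). The bottle at (335,200) is unmoved and the gripper is clear. I hand the job in.

```bash
python3 -c "
from bench import *
print(job_done())"
```

```text
the job is handed in; nothing more can be done
None
```

I've handed the job in at about 26 s: by my last camera check the vials, union and both beakers stand upright in their places and the bottle hasn't moved, but the hand-in gave no verdict.

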